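Square a mounted block into the corner of a galley and back it with furniture

TASK

In the steel galley tray, push the big mounted printing block into the corner where the closed end meets the tray's left side (left as you look from the open end), so that it sits flush against both, and push the long wooden stick up snug along the block's near edge with the stick's left end against that same left side. Push gently with the fingertips and let both pieces slide flat on the tray floor: do not squeeze or lift them, and leave everything else where it lies.

Things in the scene. Friction and masses are not known exactly. Their poses are not given: they have to be found in the camera images.
- galley: Steel tray fixed to the bench, turned up to 0.35 rad from the robot's x. Origin on the bench under its middle; x runs from the open end (near the robot) to the closed end (head), y to its left side. Inside 310 x 260 mm: head wall face at x=155 mm, left wall face y=130, right y=-130, no wall at the open end x=-155. Floor top z=2, wall tops z=18, walls 4 thick.
- block: Printing block loose mid-galley: plywood base, metal plate on top engraved with a rosette; 90 mm along its x, 110 along its y, 23.3 high, 0.15-0.31 kg. Origin: centre of its underside. Starts with its axes within 0.3 rad of the galley's. It belongs with its +x face on the head wall and its +y face on the left wall.
- long_stick: Long plain wooden stick lying loose across the galley between block and open end: 25 mm along its x, 126 along its y, 16 high, 45 g. Origin: centre of its underside; axes within 0.25 rad of the galley's at the start. It belongs with its +x face on the block's -x face and its +y end on the left wall.
- short_stick: Bystander in the galley near the right side, close to the open end: short wooden stick 63 mm along x, 21 mm along y, 16 mm high, loose. Origin at the centre of its underside.
- ornament: Bystander in the galley near the right end of the head wall: small wooden ornament block 38 x 38 mm, 23 mm high, loose. Origin at the centre of its underside.
- tin: Bystander on the bench left of the galley: round tin, diameter 74 mm, 112 mm high. Origin under its centre.
- composing_stick: Bystander on the bench right of the galley: steel composing stick, a narrow tray 240 x 50 mm, 19 mm high. Origin under its centre.
- planer: Bystander on the bench right of the galley: wooden planer block 150 x 85 mm, 41 mm high. Origin under its centre.
- brayer: Bystander on the bench left of the galley: hand roller with a black rubber roll 90 mm wide and a wooden handle, about 210 mm long, 44 mm high. Origin on the bench, under its middle.
Things that resemble listed ones, but are neither listed nor needed, are in the scene too. What is shaped like the long_stick but black, blue or yellow is not meant.

How it is judged (in metres and radians):
At the end, for the whole second after the job is handed in: Block flat on the galley floor, within 3 mm of the head wall and of the left wall and 0.03 rad of square. Long stick flat behind it, within 4 mm of the left wall, 0.035 rad of square, all gaps from head to stick adding to under 5.5 mm. Both at rest (x of block in the frame of galley above 0.107 m and y of block in the frame of galley above 0.072 m and angle between the x axis of block and the x axis of galley, either way round below 0.03 rad and z of each of block, long_stick in the frame of galley below 0.004 m and x of long_stick in the frame of galley above 0.047 m and y of long_stick in the frame of galley above 0.063 m and angle between the x axis of long_stick and the x axis of galley, either way round below 0.035 rad and linear speed of each of block, long_stick below 0.01 m/s); the robot touches nothing.
It fails at once if the block or the long stick is lifted off the galley floor (more than 8 mm) (z of any of block, long_stick in the frame of galley above 0.01 m).
It fails at once if the block or the long stick is squeezed or shoved hard (more than 80 N from the fingers) (contact force between the fingers and block above 80 N or contact force between the fingers and long_stick above 80 N).
It fails at once if a bystander in the galley is moved more than 12 mm (distance of any of short_stick, ornament from where it was at the start of the episode above 0.012 m).
It fails at once if a bystander on the bench is moved more than 12 mm (distance of any of tin, composing_stick, planer, brayer from where it was at the start of the episode above 0.012 m).
It also fails if it takes over 64 s, if anything falls off the work surface, if the arm or the gripper's body presses on something with over 40 N, if the wrist force passes 120 N, or if a joint passes its speed limit or range.

ROBOT

A 6-joint arm with a two-finger parallel gripper is mounted at the origin on the work surface. World frame = base frame: x ahead of the robot, y to its left, z up, the work surface at z = 0. Lengths are in mm, angles in degrees, forces in N, time in s.
With the tool pointing down it reaches from about 350 to 850 mm from the base axis. Payload 8.1 kg.
Tool frame: the origin (TCP) lies midway between the tips of the shut fingers; the grasp point (between the pads) lies 19 mm behind it (r.pinch_z is the distance from the TCP to the grasp point, in mm); z points along the fingers, y is the line along which they close (so a half turn about z gives the same grasp; the last joint's range is limited). The gripper opens to 85 mm and grips with 20 to 120 N. Pads are 22 mm wide; open, the fingers measure 114 mm over their backs; the gripper's body (76 mm by 85 mm) begins 54 mm behind the grasp point. The pads swing forward as they close: fully open they stand 13 mm farther back than shut.
Start: joints at [63.747, 7.471, 85.268, -0, 87.261, -4.893], TCP at [218.514, 558.8, 231.292] pointing down, gripper open.
Joint ranges: [-169.43, 169.43], [-51.17, 129.36], [1.28, 143.12], [-76.62, 256.62], [0, 156.53], [-152.29, 152.29]. Speed limits (degrees/s): [136.94, 136.94, 159.86, 180, 180, 180].

INTERFACE

Orientations are given as [roll, pitch, yaw] about the fixed x, y, z axes, in that order (R = Rz(yaw) Ry(pitch) Rx(roll)).
In Python, from bench import sensors, optics, job, r gives the robot as it stands.
- The arm moves only by the tool play_rows, never from a script. Its argument "motion" is a list that holds one entry, the list of rows, each a list of 6 numbers: the shift along the tool's x, y, z in cm, then the turn, a rotation vector about the tool's x, y, z in degrees. In form: [[[x, y, z, ax, ay, az], ...]]. A call has 1 to 5 rows; each row is the pose to reach, as a shift and turn from the pose commanded when the call began, along the tool's axes at that moment; what a row does not reach only later rows make up. A row lasts 1/10 s, in which the tool goes at most 50 mm and 8.59 degrees, less where a joint would pass 70% of its speed; a pose out of reach is approached as far as the arm can. A call with a gripper value outside its range is refused whole. "jaw" is the opening, from 0 (shut) to 1 (fully open), set as the call begins (left out, the last holds). The fingers move at their own pace and stop on an object; "squeeze" is the grip in N (left out, the last holds). Time passes only in rows, so rows that repeat a pose let the fingers close. It gives the time, the measured TCP pose, the force, the opening and the grip force at its end, in the units of the state.
- sensors.sense(): the state, without advancing time (a new reading comes with each control period).
- optics.snapshot(name): name is "scene" or "top" or "wrist"; returns a dict with "pixels" (420x560x3 uint8, red, green, blue), "mtx" (3x3 intrinsics, pixels), "R" (3x3) and "t" (3): a world point X has camera coordinates R X + t; the wrist camera has in their place "T_tool_cam" (4x4, takes a point from camera to tool coordinates, whose origin is the TCP and whose axes are the flange's). Camera axes: x right, y down, z forward; pixel columns grow to the right and rows downward; lengths in mm; the calibration is good to about 2 mm. A picture is of the moment at which its call begins: read the wrist's pose just before it. There is no depth.
- job.hand_in(): hands the job in; it is judged then, once.
The state is a dict: "time": time; "joint_pos": joint angles; "qd": joint speeds; "joint_efforts": joint torques, N m; "tool_pos": TCP position; "tcp_rot": TCP orientation; "ft_force": force on the tool from outside, world axes, zero at the start; "wrist_torque": the same for the moment, N m; "finger_gap": finger opening in mm; "grip_force": force on a finger pad.
Only numpy, scipy, OpenCV 4.12 (cv2) and the standard library are available. Lean on these libraries where they do the work, as an engineer would, in place of code of your own. Each camera call takes 0.05 s, during which the arm holds its last target. There are 200 camera calls.

## Working session

There is one attempt and no reset: what is moved stays moved. The work goes in short steps, Python scripts to look and compute and a tool call to move; the robot and the scene stay as the last step left them, time stands still between calls to the robot, and variables do not carry over. Pictures are saved under pics/ and viewed, at most 10 in all, crops included, and the job is handed in when it is done.

Besides the shell and the picture viewer there is one more tool, called in YAML: its name, and indented under it one key for each argument. play_rows: Moves the arm, as the interface text tells. Its arguments: {"type":"object","properties":{"motion":{"type":"array","items":{"type":"array","items":{"type":"array","items":{"type":"number"}}}},"jaw":{"type":"number"},"squeeze":{"type":"number"}},"required":["motion"]}

```bash
ls; mkdir -p pics; python3 - <<'E'
from bench import sensors, optics
import cv2, json
s=sensors.sense(); print(s)
for n in ("top","scene"):
    d=optics.snapshot(n); cv2.imwrite(f"pics/{n}0.png",d["pixels"][:,:,::-1]); print(n,d["mtx"],d["R"],d["t"])
E
```

```text
pics
{'time': 0.0, 'joint_pos': array([ 6.37466978e+01,  7.51373521e+00,  8.53311970e+01, -1.03868683e-03,
        8.72623248e+01, -4.89225217e+00]), 'qd': array([-0.13543307,  0.01810839, -0.00368107, -0.06118065, -0.09031868,
       -0.09155277]), 'joint_efforts': array([ 5.64961065e-04, -5.69388270e+01, -5.00559676e+01, -1.21828930e-04,
        1.45654759e-02,  3.17955266e-05]), 'tool_pos': array([218.27186051, 558.28028165, 230.24037789]), 'tcp_rot': array([-1.79893045e+02, -8.11347713e-03,  1.58638993e+02]), 'ft_force': array([-0.03179658,  1.01733166,  0.18308014]), 'wrist_torque': array([-0.03067837, -0.01350812,  0.00011553]), 'grip_force': 0.0, 'finger_gap': 85.14519908749244}
top [[419.13128213   0.         276.36509542]
 [  0.         419.13128213 212.55185961]
 [  0.           0.           1.        ]] [[-0.02351536 -0.99968664 -0.00858239]
 [-0.99770106  0.02401271 -0.06337184]
 [ 0.06355807  0.00707245 -0.99795308]] [ -16.97274521  507.31638625 1192.24491163]
scene [[443.6410693    0.         274.76413393]
 [  0.         443.6410693  207.02224943]
 [  0.           0.           1.        ]] [[ 0.70212269  0.71163443 -0.02449836]
 [ 0.41172279 -0.43380939 -0.80143232]
 [-0.58095445  0.55261728 -0.59758353]] [-370.88545481 -190.44149417 1339.36086142]
```

View pics/top0.png

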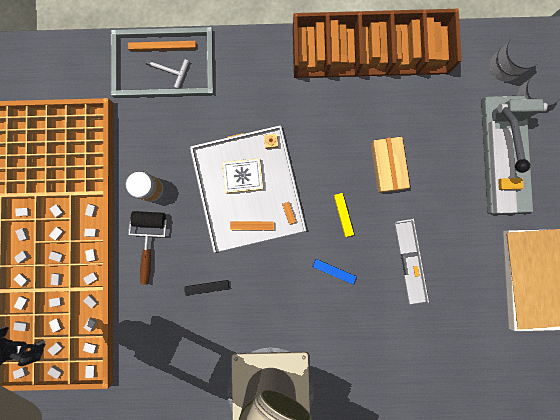

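View pics/scene0.png

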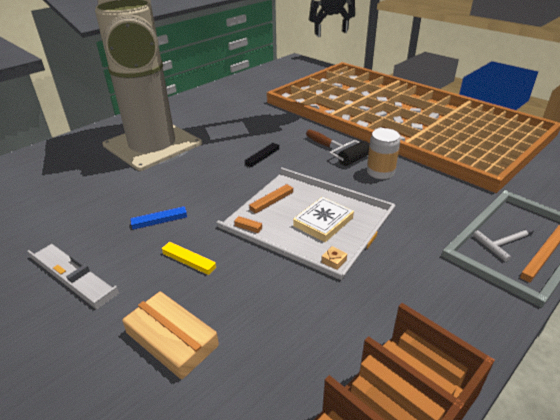

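```bash
cat > h.py <<'E'
import numpy as np, cv2
from scipy.spatial.transform import Rotation as Ro
from bench import sensors, optics
def snap(n):
    s=sensors.sense(); d=optics.snapshot(n); K=d["mtx"]
    if n=="wrist":
        T=np.eye(4); T[:3,:3]=Ro.from_euler("xyz",s["tcp_rot"],degrees=True).as_matrix(); T[:3,3]=s["tool_pos"]
        M=T@d["T_tool_cam"]; R=M[:3,:3].T; t=-R@M[:3,3]
    else: R,t=d["R"],d["t"]
    return d["pixels"][:,:,::-1].copy(),K,R,t
def ray(p,z,K,R,t):
    p=np.atleast_2d(p).astype(float); c=-R.T@t
    v=np.c_[p,np.ones(len(p))]@np.linalg.inv(K).T@R
    return c+v*((z-c[2])/v[:,2])[:,None]
def proj(X,K,R,t):
    q=(np.atleast_2d(X)@R.T+t)@K.T; return q[:,:2]/q[:,2:]
def rect(m,z,K,R,t):
    c=max(cv2.findContours(m,cv2.RETR_EXTERNAL,cv2.CHAIN_APPROX_NONE)[0],key=cv2.contourArea)
    P=ray(c[:,0],z,K,R,t)[:,:2].astype(np.float32)
    return cv2.minAreaRect(P)
E
python3 - <<'E'
from h import *
im,K,R,t=snap("top"); print("cam",-R.T@t)
cv2.imwrite("pics/crop.png",cv2.resize(im[115:265,170:330],None,fx=5,fy=4,interpolation=cv2.INTER_CUBIC)[:600,:800])
hsv=cv2.cvtColor(im,cv2.COLOR_BGR2HSV)
w=((hsv[...,1]>120)&(hsv[...,0]<20)&(hsv[...,2]>100)).astype(np.uint8)
m=np.zeros_like(w); m[215:236,225:280]=w[215:236,225:280]; print("stick",rect(m,18,K,R,t))
m=np.zeros_like(w); m[197:228,280:300]=w[197:228,280:300]; print("short",rect(m,18,K,R,t))
m=np.zeros_like(w); m[130:150,260:282]=w[130:150,260:282]; print("orn",rect(m,25,K,R,t))
# block: anything not plain floor grey
b=((hsv[...,1]>60)).astype(np.uint8); m=np.zeros_like(b); m[150:202,215:270]=b[150:202,215:270]; print("block",rect(cv2.morphologyEx(m,cv2.MORPH_CLOSE,np.ones((5,5))),22,K,R,t))
g=(hsv[...,2]>140).astype(np.uint8); m=np.zeros_like(g); m[120:258,184:312]=g[120:258,184:312]; print("galley",rect(m,14,K,R,t))
E
```

```text
cam [ 429.97419524  -37.58155968 1221.80838799]
stick ((472.53631591796875, 43.293251037597656), (123.72393035888672, 23.005332946777344), 88.64057922363281)
short ((505.6648864746094, -64.47633361816406), (61.217872619628906, 19.921504974365234), 18.13823127746582)
orn ((715.3363037109375, -20.000741958618164), (37.70164108276367, 24.820871353149414), 61.72861862182617)
block ((580.7702026367188, 57.550315856933594), (46.284297943115234, 117.06331634521484), 22.737945556640625)
galley ((581.845703125, 54.273780822753906), (321.3769836425781, 275.025146484375), 11.964675903320312)
```

View pics/crop.png

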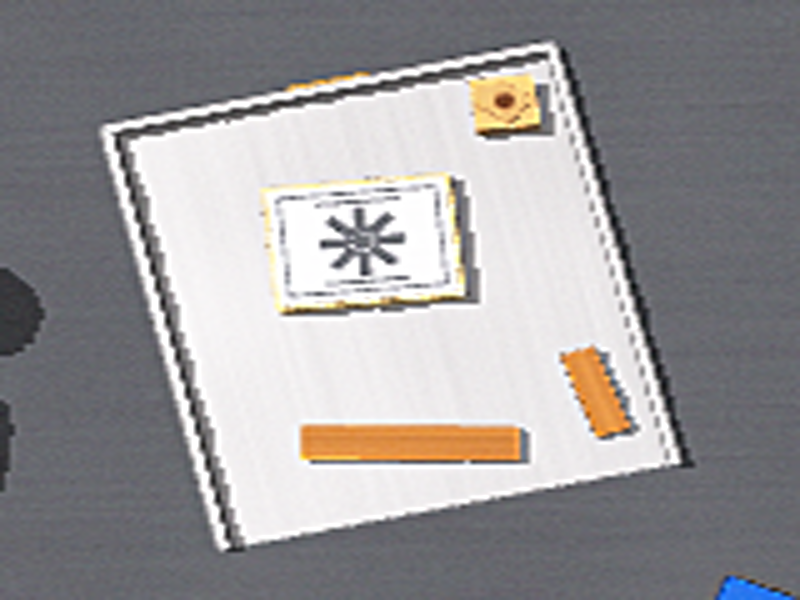

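Long-stick candidates in the top view: orange (252,226) inside the galley, black (207,287), blue (334,271), yellow (344,215), orange in the grey frame (162,45), wood beyond the head wall (235,136). The one that fits is the orange (252,226), lying across the galley behind the block. The crop confirms it, with the block (rosette) at crop (365,243).

```bash
python3 - <<'E'
from h import *
im,K,R,t=snap("top")
f=lambda L:np.array(L,float)/[5,4]+[170-.4,115-.4]
G=ray(f([(102,128),(556,42),(688,465),(224,550)]),[18,18,18,18][0],K,R,t)[:,:2]
print("galley corners",G.round(1), [np.linalg.norm(G[i]-G[(i+1)%4]).round(1) for i in range(4)])
c=G.mean(0); d=(G[0]-G[3])+(G[1]-G[2]); yaw=np.arctan2(d[1],d[0]); e=(G[0]-G[1])+(G[3]-G[2]); yaw2=np.arctan2(-e[0],e[1])
print("yaw",np.degrees([yaw,yaw2]))
yaw=(yaw+yaw2)/2; c=c+ -2*np.array([np.cos(yaw),np.sin(yaw)])  # head wall 4, open none
C=np.array([[np.cos(yaw),np.sin(yaw)],[-np.sin(yaw),np.cos(yaw)]])
print("galley",c,np.degrees(yaw)); np.savez("g.npz",c=c,yaw=yaw)
for n,P in dict(block=[(262,188),(450,175),(467,293),(283,313)],stick=[(300,425),(520,427),(520,461),(301,460)],short=[(560,352),(594,346),(632,432),(599,439)],orn=[(470,82),(535,76),(540,130),(476,135)]).items():
    X=(ray(f(P),18 if 's' in n[0] else 25.3,K,R,t)[:,:2]-c)@C.T
    print(n,X.round(0).tolist(),"c",X.mean(0).round(1),[np.linalg.norm(X[i]-X[(i+1)%4]).round(0) for i in range(4)])
E
```

```text
galley corners [[ 705.1  217.9]
 [ 761.8  -48. ]
 [ 451.9 -116.2]
 [ 397.4  151.1]] [np.float64(271.9), np.float64(317.3), np.float64(272.8), np.float64(314.8)]
yaw [12.3356432  11.78372143]
galley [577.11699714  50.7649968 ] 12.05968231515294
block [[94.0, 55.0], [78.0, -53.0], [-8.0, -42.0], [3.0, 64.0]] c [41.5  6. ] [np.float64(109.0), np.float64(86.0), np.float64(107.0), np.float64(92.0)]
stick [[-78.0, 73.0], [-108.0, -50.0], [-132.0, -44.0], [-102.0, 78.0]] c [-105.1   14.4] [np.float64(127.0), np.float64(24.0), np.float64(126.0), np.float64(25.0)]
short [[-61.0, -85.0], [-61.0, -105.0], [-127.0, -111.0], [-127.0, -92.0]] c [-94.2 -98.2] [np.float64(20.0), np.float64(66.0), np.float64(20.0), np.float64(67.0)]
orn [[141.0, -79.0], [137.0, -117.0], [97.0, -111.0], [103.0, -74.0]] c [119.4 -95.3] [np.float64(38.0), np.float64(40.0), np.float64(37.0), np.float64(39.0)]
```

```bash
cat >> h.py <<'E'
g=np.load("g.npz"); gc=g["c"]; gy=float(g["yaw"]); Cg=np.array([[np.cos(gy),np.sin(gy)],[-np.sin(gy),np.cos(gy)]])
def go(gx,gyy,z,a):
    "shift (cm) and turn (deg) in tool axes to galley pose; a = tool yaw relative to galley, deg"
    s=sensors.sense(); Rt=Ro.from_euler("xyz",s["tcp_rot"],degrees=True)
    w=np.r_[gc+Cg.T@[gx,gyy],z]; Rd=Ro.from_euler("xyz",[180,0,np.degrees(gy)+a],degrees=True)
    return (Rt.inv().apply(w-s["tool_pos"])/10).round(2),(Rt.inv()*Rd).as_rotvec(degrees=True).round(1)
def here():
    s=sensors.sense(); print("t",s["time"],"galley",(Cg@(s["tool_pos"][:2]-gc)).round(1),"z",s["tool_pos"][2].round(1),"yaw",(s["tcp_rot"][2]-np.degrees(gy)).round(2),"F",(Cg@s["ft_force"][:2]).round(1),s["ft_force"][2].round(1),"gap",round(s["finger_gap"],1))
E
python3 -c "
from h import *
here();print(go(36,-78,120,90))"
```

```text
t 0.2 galley [-244.8  571.5] z 230.6 yaw 146.58 F [ 0.6 -0.1] 0.4 gap 85.6
(array([-59.2 , -38.74,  11.1 ]), array([-0.1,  0. , 56.6]))
```

play_rows:
  motion:
    - [[-4.2,-2.7,0,0,0,8],[-8.4,-5.5,0,0,0,16],[-12.6,-8.2,0,0,0,24],[-16.8,-11,0,0,0,32],[-21,-13.7,0,0,0,40]]
  jaw: 0.6

```text
time: 0.7
tool_pos: [364.3, 353.7, 231.2]
tcp_rot: [180.0, 0.0, 118.3]
ft_force: [1.7, 0.6, 1.2]
finger_gap: 51.2
grip_force: 0.0
```

```bash
python3 -c "
from h import *
here();print(go(36,-78,120,90))"
```

```text
t 0.7 galley [-144.8  340.7] z 231.2 yaw 106.28 F [1.8 0.2] 1.2 gap 51.2
(array([-45.26,   5.62,  11.12]), array([ 0. ,  0. , 16.3]))
```

play_rows:
  motion:
    - [[-4.9,0.6,0.5,0,0,4],[-9.8,1.2,1.2,0,0,8],[-14.6,1.8,2.4,0,0,12],[-19.4,2.4,3.6,0,0,16],[-24.1,3,4.8,0,0,16.3]]

```text
time: 1.2
tool_pos: [506.4, 156.3, 182.9]
tcp_rot: [180.0, -0.0, 102.2]
ft_force: [1.1, 0.1, 1.1]
finger_gap: 51.3
grip_force: 0.0
```

```bash
python3 -c "
from h import *
here();print(go(36,-78,120,90))"
```

```text
t 1.2 galley [-47.1 118. ] z 182.9 yaw 90.12 F [ 1.1 -0.2] 1.1 gap 51.3
(array([-19.62,   8.26,   6.3 ]), array([ 0. , -0. ,  0.1]))
```

play_rows:
  motion:
    - [[-4.5,1.9,0.5,0,0,0],[-9,3.8,1.2,0,0,0],[-13,5.5,2,0,0,0],[-17,7.1,2.4,0,0,0],[-19.6,8.3,2.4,0,0,0]]

```text
time: 1.7
tool_pos: [628.9, -18.4, 157.9]
tcp_rot: [-179.9, -0.0, 102.2]
ft_force: [-0.8, 1.0, -0.6]
finger_gap: 51.1
grip_force: 0.0
```

```bash
python3 -c "
from h import *
here();print(go(36,-78,6,90))
im,K,R,t=snap('wrist')
E=lambda x,y,z:np.r_[gc+Cg.T@[x,y],z]
# overlay predicted galley inner lines and block corners
for P,col in (([(155,130,2),(155,-130,2),(-155,-130,2),(-155,130,2)],(0,0,255)),([(94,55,25),(78,-53,25),(-8,-42,25),(3,64,25)],(255,0,0)),([(57,-78,2),(57,-66,2),(15,-66,2),(15,-78,2)],(0,255,0))):
    cv2.polylines(im,[proj([E(*p) for p in P],K,R,t).round().astype(np.int32)],True,col,1)
cv2.imwrite('pics/w1.png',im)"
```

```text
t 1.7 galley [ 36.2 -78.4] z 157.9 yaw 90.18 F [-0.5  1.1] -0.6 gap 51.1
(array([ 0.04,  0.  , 15.19]), array([-0.1, -0. ,  0.2]))
```

View pics/w1.png

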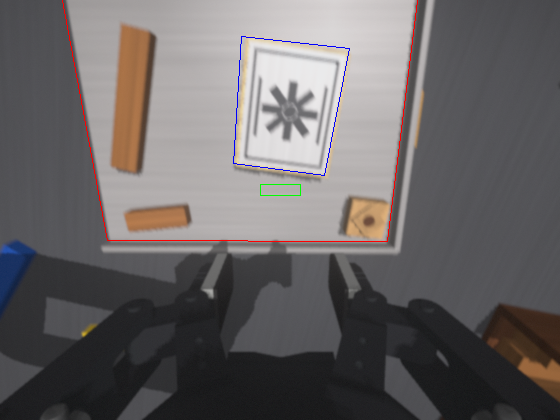

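The wrist view, with overlays, agrees with the estimates: the block is at (290,110), the ornament at (368,219), and the landing spot at (280,190) is free. Descending.

play_rows:
  motion:
    - [[0,0,4.5,0,0,0],[0,0,9,0,0,0],[0,0,12,0,0,0],[0,0,14,0,0,0],[0,0,15.1,0,0,0]]

```text
time: 2.25
tool_pos: [626.4, -15.1, 5.3]
tcp_rot: [-179.8, -0.1, 102.3]
ft_force: [0.5, 0.1, 0.2]
finger_gap: 51.3
grip_force: 0.0
```

```bash
python3 -c "
from h import *
here();print(go(36,0,6,90))"
```

```text
t 2.25 galley [ 34.5 -74.7] z 5.3 yaw 90.28 F [ 0.5 -0. ] 0.2 gap 51.3
(array([ 7.47,  0.19, -0.06]), array([-0.2, -0.1,  0.3]))
```

play_rows:
  motion:
    - [[1,0,0,0,0,0],[1.8,0,0,0,0,0],[2.6,0,0,0,0,0],[3.4,0,0,0,0,0],[4.2,0,0,0,0,0]]

```text
time: 2.75
tool_pos: [620.7, 26.2, 9.9]
tcp_rot: [179.8, 0.1, 102.4]
ft_force: [0.6, -3.2, 1.4]
finger_gap: 51.0
grip_force: 1.2
```

play_rows:
  motion:
    - [[0.8,0,0,0,0,0],[1.5,0,0,0,0,0],[2.2,0,0,0,0,0],[2.8,0,0,0,0,0],[3.2,0,0,0,0,0]]

```text
time: 3.25
tool_pos: [612.5, 57.3, 8.2]
tcp_rot: [-180.0, -0.0, 102.4]
ft_force: [0.2, -2.7, 1.9]
finger_gap: 51.2
grip_force: 1.3
```

```bash
python3 -c "
from h import *
here();print(go(36,10,6,90))
im,K,R,t=snap('top')
cv2.imwrite('pics/t2.png',cv2.resize(im[115:265,170:330],None,fx=5,fy=4,interpolation=cv2.INTER_CUBIC))"
```

```text
t 3.25 galley [36. -1.] z 8.2 yaw 90.29 F [-0.3 -2.7] 1.9 gap 51.2
(array([1.1 , 0.01, 0.22]), array([-0. , -0. ,  0.3]))
```

View pics/t2.png

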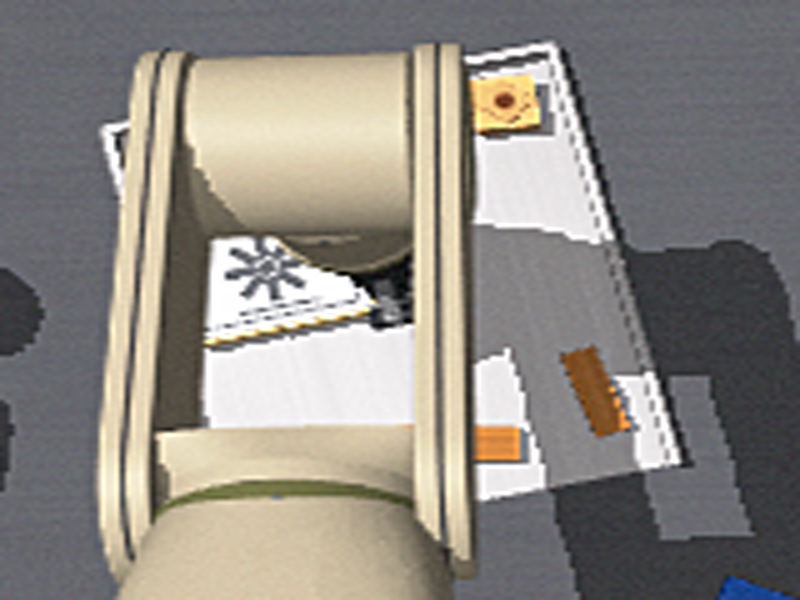

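Top view: the rosette is now at crop (265,265), and the block's near edge runs parallel to the head wall. Nudging to the left wall.

play_rows:
  motion:
    - [[0.3,0,0.2,0,0,0],[0.5,0,0.2,0,0,0],[0.6,0,0.2,0,0,0],[0.7,0,0.2,0,0,0],[0.8,0,0.2,0,0,0]]

```text
time: 3.8
tool_pos: [610.7, 64.7, 5.9]
tcp_rot: [-180.0, -0.0, 102.3]
ft_force: [0.4, -0.8, -0.3]
finger_gap: 51.0
grip_force: 0.4
```

play_rows:
  motion:
    - [[0.1,0,0,0,0,0],[0.2,0,0,0,0,0],[0.2,0,0,0,0,0],[0.3,0,0,0,0,0],[0.3,0,0,0,0,0]]

```text
time: 4.3
tool_pos: [610.4, 67.7, 6.4]
tcp_rot: [180.0, -0.0, 102.3]
ft_force: [0.4, -0.1, -0.6]
finger_gap: 51.3
grip_force: 0.1
```

```bash
python3 -c "
from h import *
here();print(go(36,10,6,90))"
```

```text
t 4.3 galley [36.1  9.6] z 6.4 yaw 90.28 F [ 0.3 -0.2] -0.6 gap 51.3
(array([ 0.04, -0.01,  0.04]), array([ 0. , -0. ,  0.3]))
```

play_rows:
  motion:
    - [[0.1,0,0,0,0,0],[0.2,0,0,0,0,0],[0.3,0,0,0,0,0],[0.4,0,0,0,0,0],[0.5,0,0,0,0,0]]

```text
time: 4.8
tool_pos: [609.8, 68.6, 6.5]
tcp_rot: [-180.0, 0.3, 102.3]
ft_force: [1.2, -21.5, 0.2]
finger_gap: 51.2
grip_force: 10.7
```

play_rows:
  motion:
    - [[-1,0,0,0,0,0],[-2.5,0,0,0,0,0],[-3,0,-3,0,0,0],[-3,0,-7,0,0,0],[-3,0,-8,0,0,8]]

```text
time: 5.3
tool_pos: [618.9, 42.4, 91.6]
tcp_rot: [179.6, 0.0, 94.3]
ft_force: [1.2, 0.4, 0.6]
finger_gap: 51.3
grip_force: 0.0
```

```bash
python3 -c "
from h import *
here();print(go(-32,75,80,0))"
```

```text
t 5.3 galley [ 39.1 -16.9] z 91.6 yaw 82.22 F [1.3 0.2] 0.6 gap 51.3
(array([ 8.14, -8.3 ,  1.1 ]), array([ 0.3, -0.3, 82.2]))
```

play_rows:
  motion:
    - [[1.6,-1.7,0,0,0,8],[3.3,-3.3,0,0,0,16],[5,-5,0,0,0,24],[6.6,-6.6,0,0,0,32],[8.1,-8.3,0,0,0,40]]

```text
time: 5.8
tool_pos: [526.4, 118.0, 86.4]
tcp_rot: [-180.0, -0.0, 54.0]
ft_force: [-0.0, -0.0, -0.5]
finger_gap: 51.1
grip_force: 0.0
```

play_rows:
  motion:
    - [[0,0,0,0,0,8],[0,0,0,0,0,16],[0,0,0,0,0,24],[0,0,0,0,0,32],[0,0,0,0,0,40]]

```text
time: 6.3
tool_pos: [527.1, 117.4, 86.5]
tcp_rot: [-180.0, -0.0, 14.0]
ft_force: [-0.3, -0.1, 0.4]
finger_gap: 51.2
grip_force: 0.0
```

```bash
python3 -c "
from h import *
here();print(go(-32,75,6,0))
im,K,R,t=snap('wrist');cv2.imwrite('pics/w3.png',im)"
```

```text
t 6.3 galley [-35.   75.6] z 86.5 yaw 1.95 F [-0.3  0. ] 0.4 gap 51.2
(array([0.3 , 0.08, 8.05]), array([-0., -0.,  2.]))
```

View pics/w3.png

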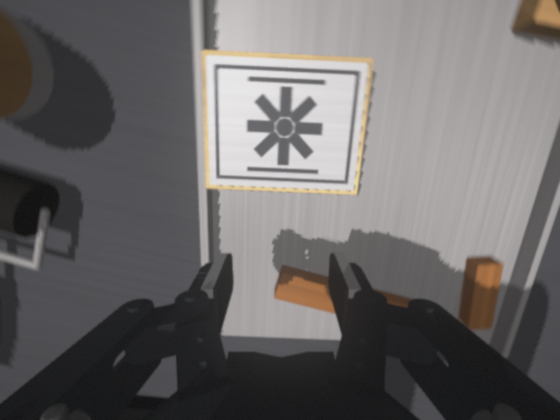

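Wrist view: the block is against the left wall (left edge col 205, near edge row 190). The stick's upper left corner is at (283,267). Checking the gap before descending.

```bash
python3 -c "
from h import *
_,K,R,t=snap('wrist')
for p,z in (((206,188),25.3),((357,194),25.3),((283,267),18),((410,297),18),((205,52),25.3),((208,250),18)): print(p,(Cg@(ray(p,z,K,R,t)[0][:2]-gc)).round(1))"
```

```text
(206, 188) [ -6.1 128.3]
(357, 194) [-7.6 20.3]
(283, 267) [-71.   71.5]
(410, 297) [-95.8 -34.8]
(205, 52) [ 80.8 124.7]
(208, 250) [-57.7 131. ]
```

play_rows:
  motion:
    - [[0.1,0,3,0,0,1.9],[0.1,0,5.5,0,0,1.9],[0.1,0,7.2,0,0,1.9],[0.1,0,7.9,0,0,1.9],[0.1,0,8.1,0,0,1.9]]

```text
time: 6.9
tool_pos: [527.2, 117.7, 4.5]
tcp_rot: [-180.0, 0.1, 12.6]
ft_force: [-0.7, 0.1, -0.3]
finger_gap: 51.5
grip_force: 0.0
```

```bash
python3 -c "
from h import *
here();print(go(54,75,6,0))"
```

```text
t 6.9 galley [-34.8  75.8] z 4.5 yaw 0.51 F [-0.7  0.3] -0.3 gap 51.5
(array([ 8.88,  0.16, -0.16]), array([-0. ,  0.1,  0.5]))
```

play_rows:
  motion:
    - [[1,0,-0.1,0,0,0],[2,0,-0.1,0,0,0],[2.9,0,-0.1,0,0,0],[3.8,0,-0.1,0,0,0],[4.6,0,-0.1,0,0,0]]

```text
time: 7.4
tool_pos: [573.8, 127.9, 6.7]
tcp_rot: [180.0, -0.0, 12.4]
ft_force: [-3.1, -0.2, 2.0]
finger_gap: 51.1
grip_force: 1.4
```

play_rows:
  motion:
    - [[0.8,0,0,0,0,0],[1.6,0,0,0,0,0],[2.4,0,0,0,0,0],[2.9,0,0,0,0,0],[3.3,0,0,0,0,0]]

```text
time: 7.9
tool_pos: [605.3, 134.9, 6.2]
tcp_rot: [180.0, 0.0, 12.4]
ft_force: [-3.3, -2.1, 2.7]
finger_gap: 51.0
grip_force: 1.8
```

```bash
python3 -c "
from h import *
here()"
```

```text
t 7.9 galley [45.1 76.4] z 6.2 yaw 0.38 F [-3.7 -1.4] 2.7 gap 51.0
```

play_rows:
  motion:
    - [[0.3,0,0,0,0,0],[0.5,0,0,0,0,0],[0.6,0,0,0,0,0],[0.7,0,0,0,0,0],[0.8,0,0,0,0,0]]

```text
time: 8.4
tool_pos: [612.6, 136.5, 6.2]
tcp_rot: [180.0, 0.0, 12.4]
ft_force: [-3.1, -2.7, 1.8]
finger_gap: 51.0
grip_force: 1.7
```

play_rows:
  motion:
    - [[0.1,0,0,0,0,0],[0.2,0,0,0,0,0],[0.3,0,0,0,0,0],[0.35,0,0,0,0,0],[0.4,0,0,0,0,0]]

```text
time: 8.9
tool_pos: [614.6, 137.1, 6.1]
tcp_rot: [-180.0, 0.3, 12.4]
ft_force: [-15.6, -4.9, 12.2]
finger_gap: 51.1
grip_force: 8.3
```

```bash
python3 -c "
from h import *
here()"
```

```text
t 8.9 galley [54.7 76.6] z 6.1 yaw 0.37 F [-16.3  -1.6] 12.2 gap 51.1
```

play_rows:
  motion:
    - [[-1,0,0,0,0,0],[-2.5,0,0,0,0,0],[-3.5,0,-4,0,0,0],[-5,0,-8,0,0,0],[-6,0,-10,0,0,0]]

```text
time: 9.4
tool_pos: [559.9, 125.2, 110.4]
tcp_rot: [-180.0, -0.4, 12.5]
ft_force: [-0.2, 0.2, 0.5]
finger_gap: 51.1
grip_force: 0.0
```

```bash
python3 -c "
from h import *
here()
im,K,R,t=snap('wrist');cv2.imwrite('pics/w4.png',im)"
```

```text
t 9.4 galley [-1.3 76.4] z 110.4 yaw 0.4 F [-0.2  0.2] 0.5 gap 51.1
```

View pics/w4.png

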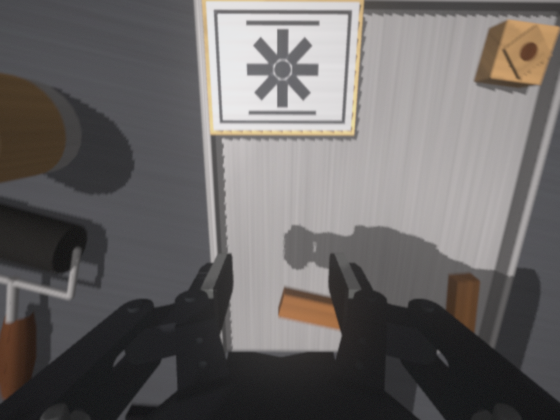

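Block sits in the corner (left edge col 208, near edge row 133, square). Now to the stick.

play_rows:
  motion:
    - [[-3,1.3,0,0,0,0],[-7,3,0,0,0,0],[-11,4.8,0,0,0,0],[-14,6,0,0,0,0],[-15.3,6.4,0,0,0,0]]

```text
time: 9.95
tool_pos: [420.9, 28.2, 105.9]
tcp_rot: [180.0, -0.0, 12.4]
ft_force: [-1.1, 1.1, 0.7]
finger_gap: 51.7
grip_force: 0.0
```

```bash
python3 -c "
from h import *
here()
im,K,R,t=snap('wrist')
hsv=cv2.cvtColor(im,cv2.COLOR_BGR2HSV)
m=((hsv[...,1]>120)&(hsv[...,0]<20)&(hsv[...,2]>60)).astype(np.uint8)
for c in cv2.findContours(m,cv2.RETR_EXTERNAL,cv2.CHAIN_APPROX_NONE)[0]:
  if cv2.contourArea(c)>800:
    P=((ray(c[:,0],18,K,R,t)[:,:2]-gc)@Cg.T).astype(np.float32); print(cv2.boundingRect(c),cv2.boxPoints(cv2.minAreaRect(P)).round(0).tolist(),cv2.minAreaRect(P))
print(go(-152,14,6,0))"
```

```text
t 9.95 galley [-157.5   10.6] z 105.9 yaw 0.34 F [-0.8  1.3] 0.7 gap 51.7
(196, 118, 160, 66) [[-130.0, -44.0], [-107.0, -50.0], [-79.0, 70.0], [-101.0, 76.0]] ((-104.17469024658203, 12.971927642822266), (123.12825775146484, 22.942075729370117), 76.50135040283203)
(408, 96, 29, 83) [[-124.0, -91.0], [-122.0, -111.0], [-62.0, -105.0], [-65.0, -85.0]] ((-93.46865844726562, -98.18865966796875), (60.25537872314453, 19.896175384521484), 6.005013465881348)
(array([ 0.61, -0.35,  9.99]), array([0. , 0. , 0.3]))
```

play_rows:
  motion:
    - [[0,-0.3,4,0,0,0],[0,-0.3,7,0,0,0],[0,-0.3,9,0,0,0],[0,-0.3,9.7,0,0,0],[0,-0.3,9.9,0,0,0]]

```text
time: 10.5
tool_pos: [421.8, 32.3, 6.8]
tcp_rot: [-180.0, 0.0, 12.5]
ft_force: [0.4, -0.4, 0.2]
finger_gap: 51.2
grip_force: 0.0
```

play_rows:
  motion:
    - [[1,0,0,0,0,0],[2,0,0,0,0,0],[3,0,0,0,0,0],[3.8,0,0,0,0,0],[4.6,0,0,0,0,0]]

```text
time: 11.0
tool_pos: [467.9, 42.1, 7.7]
tcp_rot: [180.0, -0.0, 12.4]
ft_force: [-1.0, -0.9, 0.1]
finger_gap: 51.2
grip_force: 0.3
```

```bash
python3 -c "
from h import *
here();print(go(25,14,6,0))"
```

```text
t 11.0 galley [-108.6   14.4] z 7.7 yaw 0.39 F [-1.2 -0.7] 0.1 gap 51.2
(array([13.36,  0.13,  0.18]), array([ 0. , -0. ,  0.4]))
```

play_rows:
  motion:
    - [[0.9,0,0.1,0,0,0],[1.8,0,0.1,0,0,0],[2.7,0,0.1,0,0,0],[3.6,0,0.1,0,0,0],[4.5,0,0.1,0,0,0]]

```text
time: 11.5
tool_pos: [511.3, 51.8, 6.2]
tcp_rot: [-180.0, 0.0, 12.4]
ft_force: [-0.7, 0.0, -0.5]
finger_gap: 51.1
grip_force: 0.1
```

play_rows:
  motion:
    - [[0.9,0,0,0,0,0],[1.8,0,0,0,0,0],[2.7,0,0,0,0,0],[3.6,0,0,0,0,0],[4.5,0,0,0,0,0]]

```text
time: 12.0
tool_pos: [555.3, 61.5, 6.3]
tcp_rot: [180.0, 0.0, 12.4]
ft_force: [0.9, 0.9, -0.2]
finger_gap: 51.1
grip_force: 0.1
```

```bash
python3 -c "
from h import *
here();print(go(25,14,6,0))"
```

```text
t 12.0 galley [-19.1  15. ] z 6.3 yaw 0.38 F [1.1 0.7] -0.2 gap 51.1
(array([4.41, 0.13, 0.03]), array([0. , 0. , 0.4]))
```

play_rows:
  motion:
    - [[0.9,0,0,0,0,0],[1.8,0,0,0,0,0],[2.7,0,0,0,0,0],[3.5,0,0,0,0,0],[4.1,0,0,0,0,0]]

```text
time: 12.5
tool_pos: [595.4, 70.3, 6.3]
tcp_rot: [180.0, -0.0, 12.4]
ft_force: [-0.2, -0.5, 0.8]
finger_gap: 51.0
grip_force: 0.1
```

play_rows:
  motion:
    - [[-1,0,0,0,0,0],[-2.5,0,0,0,0,0],[-3.5,0,-4,0,0,0],[-5,0,-8,0,0,0],[-6,0,-10,0,0,0]]

```text
time: 13.0
tool_pos: [536.2, 57.0, 109.6]
tcp_rot: [180.0, -0.2, 12.4]
ft_force: [1.6, 0.0, 0.4]
finger_gap: 50.9
grip_force: 0.0
```

```bash
cat >> h.py <<'E'
def wood():
    im,K,R,t=snap('wrist')
    hsv=cv2.cvtColor(im,cv2.COLOR_BGR2HSV)
    m=((hsv[...,1]>120)&(hsv[...,0]<20)&(hsv[...,2]>60)).astype(np.uint8)
    for c in cv2.findContours(m,cv2.RETR_EXTERNAL,cv2.CHAIN_APPROX_NONE)[0]:
      if cv2.contourArea(c)>800:
        P=((ray(c[:,0],18,K,R,t)[:,:2]-gc)@Cg.T).astype(np.float32); print(cv2.boundingRect(c),cv2.boxPoints(cv2.minAreaRect(P)).round(0).tolist(),cv2.minAreaRect(P))
    return im
E
python3 -c "
from h import *
here();cv2.imwrite('pics/w5.png',wood())"
```

```text
t 13.0 galley [-38.7  14.6] z 109.6 yaw 0.38 F [ 1.5 -0.3] 0.4 gap 50.9
(392, 247, 24, 57) [[-123.0, -91.0], [-121.0, -111.0], [-66.0, -106.0], [-68.0, -85.0]] ((-94.49479675292969, -98.05357360839844), (56.033870697021484, 20.391714096069336), 5.452162265777588)
(193, 93, 166, 33) [[34.0, 80.0], [35.0, -44.0], [58.0, -44.0], [57.0, 80.0]] ((46.15158462524414, 17.700897216796875), (22.933637619018555, 124.02672576904297), 0.4617682993412018)
```

View pics/w5.png

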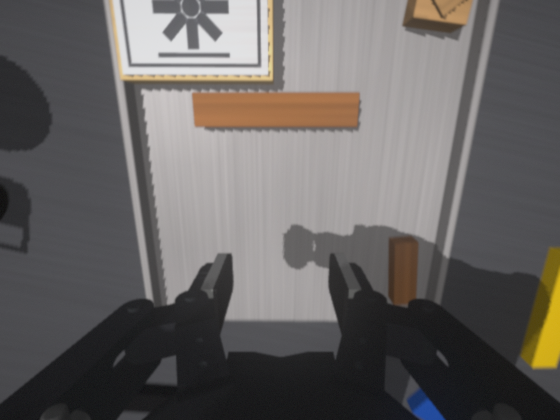

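Stick square at (276,110), about 6 mm short of the block. Next, with shut fingers, I push its right end to the left.

```bash
python3 -c "
from h import *
print(go(46,-75,9,0))"
```

```text
(array([ 8.3 ,  8.98, 10.38]), array([ 0.1, -0.3,  0.4]))
```

play_rows:
  motion:
    - [[1,3.5,0,0,0,0],[3,7,0,0,0,0],[5.5,9,0,0,0,0],[8,9,0,0,0,0],[8.3,9,0.5,0,0,0]]
  jaw: 0

```text
time: 13.55
tool_pos: [638.3, -13.3, 101.7]
tcp_rot: [180.0, -0.1, 12.4]
ft_force: [-0.3, 0.4, -0.0]
finger_gap: -0.4
grip_force: 0.0
```

```bash
python3 -c "
from h import *
here();print(go(46,-74,8,0))"
```

```text
t 13.55 galley [ 46.5 -75.5] z 101.7 yaw 0.32 F [-0.2  0.5] -0.0 gap -0.4
(array([-0.07, -0.15,  9.37]), array([ 0. , -0.1,  0.3]))
```

play_rows:
  motion:
    - [[0,0,4,0,0,0],[0,0,7,0,0,0],[0,0,8.5,0,0,0],[0,0,9.1,0,0,0],[0,0,9.3,0,0,0]]

```text
time: 14.05
tool_pos: [636.1, -12.6, 8.3]
tcp_rot: [-180.0, 0.0, 12.5]
ft_force: [-0.3, 0.1, 0.2]
finger_gap: -0.4
grip_force: 0.0
```

play_rows:
  motion:
    - [[0,-0.8,0,0,0,0],[0,-1.6,0,0,0,0],[0,-2.4,0,0,0,0],[0,-3.2,0,0,0,0],[0,-4,0,0,0,0]]

```text
time: 14.55
tool_pos: [629.0, 26.7, 9.8]
tcp_rot: [179.9, -0.1, 12.5]
ft_force: [0.5, -4.3, 5.5]
finger_gap: 0.0
grip_force: 3.1
```

```bash
python3 -c "
from h import *
here()"
```

```text
t 14.55 galley [ 45.7 -34.4] z 9.8 yaw 0.4 F [-0.4 -4.3] 5.5 gap 0.0
```

play_rows:
  motion:
    - [[0,-0.6,0,0,0,0],[0,-1.1,0,0,0,0],[0,-1.5,0,0,0,0],[0,-1.8,0,0,0,0],[0,-2,0,0,0,0]]

```text
time: 15.05
tool_pos: [624.8, 45.9, 9.8]
tcp_rot: [179.9, -0.1, 12.5]
ft_force: [1.0, -4.1, 7.0]
finger_gap: 0.0
grip_force: 3.2
```

play_rows:
  motion:
    - [[0,-0.1,0,0,0,0],[0,-0.2,0,0,0,0],[0,-0.3,0,0,0,0],[0,-0.4,0,0,0,0],[0,-0.5,0,0,0,0]]

```text
time: 15.55
tool_pos: [623.8, 50.6, 9.8]
tcp_rot: [179.9, -0.1, 12.4]
ft_force: [0.7, -4.5, 7.1]
finger_gap: 0.0
grip_force: 3.2
```

```bash
python3 -c "
from h import *
here()"
```

```text
t 15.55 galley [45.6 -9.9] z 9.8 yaw 0.38 F [-0.2 -4.5] 7.1 gap 0.0
```

play_rows:
  motion:
    - [[0,-0.1,0,0,0,0],[0,-0.2,0,0,0,0],[0,-0.3,0,0,0,0],[0,-0.4,0,0,0,0],[0,-0.5,0,0,0,0]]

```text
time: 16.05
tool_pos: [622.9, 54.4, 9.9]
tcp_rot: [179.8, -0.2, 12.4]
ft_force: [1.9, -12.6, 6.1]
finger_gap: 0.2
grip_force: 6.5
```

play_rows:
  motion:
    - [[0,1,0,0,0,0],[0,2,0,0,0,0],[-1,2.3,-4,0,0,0],[-4,0,-8,0,0,0],[-8,-4,-10,0,0,0]]
  jaw: 0.6

```text
time: 16.55
tool_pos: [547.7, 69.5, 106.1]
tcp_rot: [180.0, -0.3, 12.3]
ft_force: [1.2, 0.8, 0.6]
finger_gap: 51.3
grip_force: 0.0
```

```bash
python3 -c "
from h import *
here();cv2.imwrite('pics/w6.png',wood());print(go(5,67,6,0))"
```

```text
t 16.55 galley [-24.8  24.4] z 106.1 yaw 0.24 F [1.3 0.6] 0.6 gap 51.3
(140, 116, 160, 32) [[32.0, 130.0], [32.0, 9.0], [55.0, 9.0], [55.0, 130.0]] ((43.565162658691406, 69.69501495361328), (22.846540451049805, 120.58244323730469), 0.3197237253189087)
(array([ 3.51, -3.66, 10.07]), array([-0.2, -0. ,  0.4]))
```

View pics/w6.png

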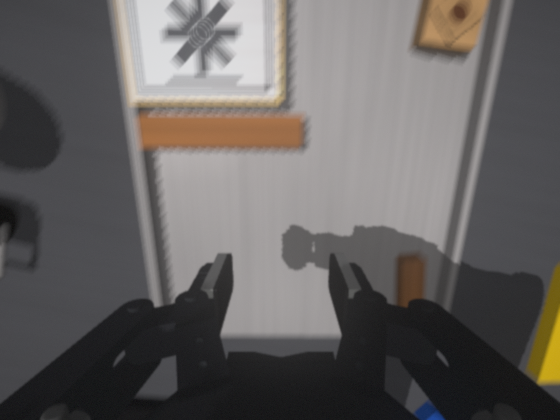

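Stick's left end is at the wall (140,130), with a small gap to the block's near edge (row 105 vs 116). Final snug push from behind.

play_rows:
  motion:
    - [[1.5,-2,3,0,0,0],[2.8,-3.7,6,0,0,0],[2.8,-3.7,8.5,0,0,0],[2.8,-3.7,9.8,0,0,0],[2.8,-3.7,10,0,0,0]]

```text
time: 17.1
tool_pos: [563.2, 112.1, 0.4]
tcp_rot: [-180.0, 0.3, 12.4]
ft_force: [-1.3, 0.7, 0.3]
finger_gap: 51.0
grip_force: 0.0
```

play_rows:
  motion:
    - [[0.6,0,0,0,0,0],[1.2,0,0,0,0,0],[1.6,0,0,0,0,0],[1.9,0,0,0,0,0],[2.1,0,0,0,0,0]]

```text
time: 17.6
tool_pos: [586.8, 116.9, 3.6]
tcp_rot: [180.0, -0.1, 12.4]
ft_force: [-1.2, 0.3, 0.3]
finger_gap: 51.2
grip_force: 0.4
```

```bash
python3 -c "
from h import *
here()"
```

```text
t 17.6 galley [23.3 62.7] z 3.6 yaw 0.37 F [-1.1  0.5] 0.3 gap 51.2
```

play_rows:
  motion:
    - [[0.15,0,-0.2,0,0,0],[0.3,0,-0.2,0,0,0],[0.4,0,-0.2,0,0,0],[0.5,0,-0.2,0,0,0],[0.6,0,-0.2,0,0,0]]

```text
time: 18.1
tool_pos: [591.7, 118.2, 4.9]
tcp_rot: [-180.0, 0.0, 12.4]
ft_force: [-1.1, 0.6, 0.7]
finger_gap: 51.5
grip_force: 0.4
```

play_rows:
  motion:
    - [[0.1,0,0,0,0,0],[0.2,0,0,0,0,0],[0.25,0,0,0,0,0],[0.3,0,0,0,0,0],[0.3,0,0,0,0,0]]

```text
time: 18.6
tool_pos: [593.0, 118.5, 4.7]
tcp_rot: [-180.0, 0.2, 12.4]
ft_force: [-9.5, -1.8, 7.6]
finger_gap: 51.1
grip_force: 4.9
```

```bash
python3 -c "
from h import *
here()"
```

```text
t 18.6 galley [29.7 62.9] z 4.7 yaw 0.37 F [-9.7  0.2] 7.6 gap 51.1
```

Snug: contact exactly at the expected x. Back off, then a confirming nudge of the block's right face.

play_rows:
  motion:
    - [[-1,0,0,0,0,0],[-2.5,0,0,0,0,0],[-3,0,-4,0,0,0],[-3,3,-8,0,0,0],[-1,7,-8,0,0,0]]

```text
time: 19.1
tool_pos: [603.1, 49.2, 92.2]
tcp_rot: [179.9, -0.6, 12.6]
ft_force: [2.7, 0.8, 1.0]
finger_gap: 51.2
grip_force: 0.0
```

```bash
python3 -c "
from h import *
here();print(go(110,-18,80,0));wood()"
```

```text
t 19.1 galley [25.1 -6.9] z 92.2 yaw 0.56 F [2.8 0.3] 1.0 gap 51.2
(array([8.47, 1.19, 1.31]), array([ 0.1, -0.6,  0.6]))
(107, 169, 159, 31) [[43.0, 122.0], [45.0, 3.0], [68.0, 4.0], [65.0, 123.0]] ((55.41989517211914, 63.09988021850586), (22.28870964050293, 118.9850082397461), 1.0285959243774414)
```

play_rows:
  motion:
    - [[2,1.2,0,0,0,0],[5,1.2,0,0,0,0],[8,1.2,0,0,0,0],[8.5,1.2,0,0,0,0.5],[8.5,1.2,2,0,0,0.5]]
  jaw: 0

```text
time: 19.65
tool_pos: [688.7, 55.1, 67.9]
tcp_rot: [179.9, -0.3, 11.9]
ft_force: [0.6, -0.5, 0.8]
finger_gap: 0.2
grip_force: 0.0
```

```bash
python3 -c "
from h import *
here();print(go(110,-18,10,0));wood()"
```

```text
t 19.65 galley [110.  -19.1] z 67.9 yaw -0.14 F [ 0.5 -0.6] 0.8 gap 0.2
(array([-0.04, -0.12,  5.79]), array([ 0.1, -0.3, -0.1]))
(86, 292, 122, 24) [[43.0, 126.0], [46.0, 34.0], [66.0, 35.0], [63.0, 127.0]] ((54.61424255371094, 80.67852783203125), (19.908836364746094, 91.95622253417969), 1.9773528575897217)
```

play_rows:
  motion:
    - [[0,0,3,0,0,0],[0,0,5,0,0,0],[0,0,5.8,0,0,0],[0,-0.7,5.8,0,0,0],[0,-1.3,5.8,0,0,0]]

```text
time: 20.2
tool_pos: [683.2, 68.1, 8.0]
tcp_rot: [-180.0, -0.1, 11.9]
ft_force: [0.6, -0.1, 0.6]
finger_gap: -0.1
grip_force: 0.0
```

play_rows:
  motion:
    - [[0,-0.3,0,0,0,0],[0,-0.6,0,0,0,0],[0,-0.8,0,0,0,0],[0,-1,0,0,0,0],[0,-1.2,0,0,0,0]]

```text
time: 20.7
tool_pos: [680.6, 79.5, 7.2]
tcp_rot: [180.0, -0.0, 11.9]
ft_force: [-0.8, -0.4, -0.1]
finger_gap: 0.4
grip_force: 0.0
```

```bash
python3 -c "
from h import *
here()"
```

```text
t 20.7 galley [107.2   6.5] z 7.2 yaw -0.12 F [-0.8 -0.2] -0.1 gap 0.4
```

play_rows:
  motion:
    - [[0,-0.1,0,0,0,0],[0,-0.2,0,0,0,0],[0,-0.3,0,0,0,0],[0,-0.4,0,0,0,0],[0,-0.5,0,0,0,0]]

```text
time: 21.2
tool_pos: [679.6, 80.8, 7.0]
tcp_rot: [179.8, 0.1, 11.9]
ft_force: [-0.4, -17.2, 1.7]
finger_gap: 0.1
grip_force: 8.2
```

```bash
python3 -c "
from h import *
here()"
```

```text
t 21.2 galley [106.5   8. ] z 7.0 yaw -0.18 F [ -4.  -16.8] 1.7 gap 0.1
```

play_rows:
  motion:
    - [[0,1,0,0,0,0],[0,2,0,0,0,0],[-2,2,-5,0,0,0],[-6,0,-10,0,0,0],[-10,-3,-14,0,0,0]]

```text
time: 21.7
tool_pos: [599.2, 82.1, 125.9]
tcp_rot: [-180.0, -0.1, 11.8]
ft_force: [0.8, 1.0, 1.5]
finger_gap: 0.3
grip_force: 0.0
```

```bash
python3 -c "
from h import *
here();print(go(0,66,200,0))"
```

```text
t 21.7 galley [28.2 26. ] z 125.9 yaw -0.23 F [1.  0.8] 1.5 gap 0.3
(array([-2.82, -3.99, -7.41]), array([-0. , -0.1, -0.2]))
```

play_rows:
  motion:
    - [[-1,-2,-3,0,0,0],[-2.8,-4,-5,0,0,0],[-2.8,-4,-5,0,0,0],[-2.8,-4,-5,0,0,0],[-2.8,-4,-5,0,0,0]]

```text
time: 22.2
tool_pos: [563.3, 115.9, 173.3]
tcp_rot: [-180.0, 0.1, 11.9]
ft_force: [0.0, 0.9, -0.6]
finger_gap: 0.1
grip_force: 0.0
```

```bash
python3 -c "
from h import *
here();im=wood();cv2.imwrite('pics/w7.png',im[:300,60:460][:,:,:].repeat(2,0).repeat(2,1))"
```

```text
t 22.2 galley [ 0.1 66.5] z 173.3 yaw -0.14 F [0.2 0.9] -0.6 gap 0.1
(42, 285, 24, 67) [[-204.0, 342.0], [-106.0, 314.0], [-99.0, 338.0], [-197.0, 366.0]] ((-151.388427734375, 339.8828125), (25.005939483642578, 101.94176483154297), 73.78324890136719)
(216, 133, 125, 24) [[42.0, 6.0], [65.0, 6.0], [65.0, 129.0], [43.0, 129.0]] ((53.71167755126953, 67.48150634765625), (123.28102111816406, 22.4425048828125), 89.94502258300781)
```

View pics/w7.png

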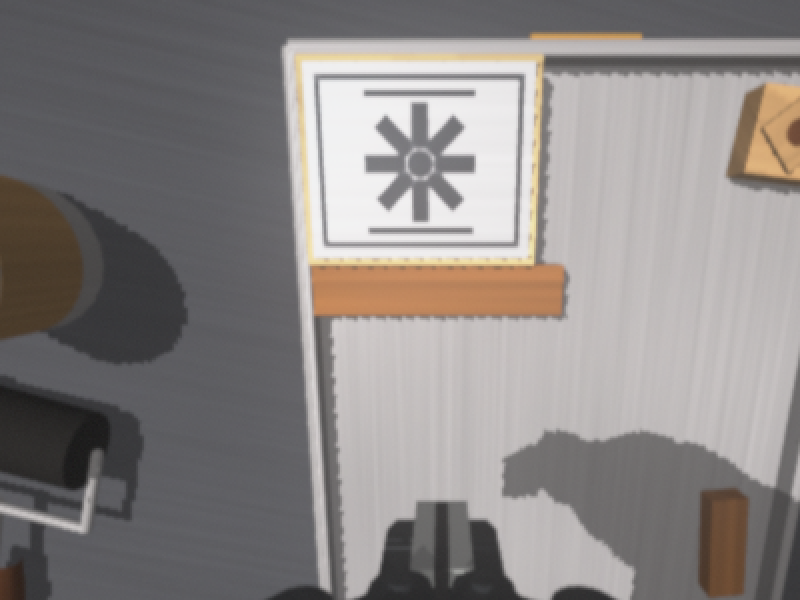

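The view shows the block flush in the corner (crop (420,160)) and the stick snug below it with its left end at the wall (315,290). The robot is clear, so I'm handing in.

```bash
python3 -c "
from bench import job
print(job.hand_in())"
```

```text
the job is handed in; nothing more can be done
None
```

I handed the job in at about 22 s of the 64 s allowed: in the last picture the block sits flush in the head/left corner with the stick snug behind it and against the left wall, and the highest push force I read was about 22 N; no verdict came back.

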